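# Set and lock the quick-release clamp on the horseshoe

## Task

Tighten the quick-release clamp that holds the horseshoe: first turn its wing nut clockwise, seen from above, about a quarter turn until it comes up tight with the wings square across the strap, and only then flip its cam lever down until it is fully closed. Leave the clamp with the round bar as it is.

Things in the scene. Friction and masses are not known exactly. Their poses are not given: they have to be found in the camera images.
- shoe_nut_grip (a point): Centre of the steel wings of the wing nut on the clamp that holds the horseshoe, on its upright axis, 74 mm above the table. The wings are an upright blade 54 mm long, 9 mm thick, 32 mm tall (58 to 90 mm above the table), free on both sides down to the strap's top at 41 mm. x runs along the wings (either way is the same), y across their thickness, z up; it turns with the nut.
- shoe_nut (a joint): Turn of that wing nut, rad, growing clockwise seen from above. It starts at 0.15 to 0.45 with the wings roughly along the strap (0 is exactly along); at 1.57 they stand square across it. It comes up against a stop at 1.70. It moves stiffly (about 0.1 N m), stays where it is left and does not rise.
- shoe_pivot (a point): Middle of the cam lever's hinge on the same clamp, 57 mm above the table; fixed. x runs along the strap, from the nut to the horseshoe, and is the hinge's axis; y to the left of that; z up. The nut's axis is 100 mm back along -x. At lever angle q the centre of the lever's knob is at (0, -0.1 cos q, 0.1 sin q) m in this frame.
- shoe_knob (a point): Centre of that lever's black ball knob, 24 mm in diameter, 100 mm from the hinge at the end of a steel rod 10 mm thick. It moves with the lever, which is found standing open, nearly upright and leaning to its closing side; closed it lies level along the pivot's -y, the knob 57 mm above the table.
- shoe_lever (a joint): Angle of that lever, rad: 0 fully closed (level, against its stop), growing as it rises; it is found at 1.15 to 1.45 (1.57 is upright). It moves stiffly (about 0.22 N m, some 2.5 N at the knob) and stays where it is left.
- bar_nut (a joint): Turn of the wing nut of the other, identical clamp, which holds a straight round bar 15 mm thick; read in the same way. Leave it alone.
- bar_lever (a joint): Angle of the cam lever of that other clamp, read in the same way; it stands open too. Leave it alone.

How it is judged:
By the outcome, as a careful person would: the job done as asked, in the order asked, and still so for the second after the job is handed in, with the robot touching nothing.
It also fails if it takes over 45 s, if anything falls off the work surface, if the arm or the gripper's body presses on something with over 40 N, if the wrist force passes 120 N, or if a joint passes its speed limit or range.

## Robot

A 6-joint arm with a two-finger parallel gripper is mounted at the origin on a cart in front of the work surface, level with it; the furniture and walls round the work are solid. World frame = base frame: x ahead of the robot, y to its left, z up, the work surface at z = 0. Lengths are in mm, angles in rad, forces in N, time in s.
With the tool pointing down it reaches from about 350 to 975 mm from the base axis. Payload 7.1 kg.
Tool frame: the origin (TCP) lies between the finger pads; the fingertips stand 17 mm ahead of it and the grasp point (between the pads) lies 2 mm behind it (tip_reach is the y of the fingertips in the tool frame, in mm); y points along the fingers, x is the direction in which the jaws open and shut, and the axes are right-handed (so a half turn about y gives the same grasp; the last joint's range is limited). The gripper opens to 88 mm and grips with 3 to 60 N. Pads are 20 mm wide; open, the fingers measure 115 mm over their backs; the gripper's body (75 mm by 178 mm) begins 61 mm behind the grasp point.
Start: joints at [1.087, 0.423, 1.63, -0, 1.089, -0.019], TCP at [280.12, 558.693, 219.075] pointing down, gripper open.
Joint ranges: [-3, 3], [-0.9, 2.11], [0.09, 2.58], [-1.31, 4.45], [0.11, 2.69], [-2.54, 2.54]. Speed limits (rad/s): [2.39, 2.39, 3.01, 3.14, 3.14, 3.14].

## Interface

Orientations are given as a rotation vector (axis times angle).
In Python, from workcell import get_obs, get_image, camera_model, close_job, silhouettes, tip_of, tip_reach gives the robot as it stands. The module is installed in compiled form; this text tells all that it offers.
- The arm moves only by the tool arm_command, never from a script. Its argument "targets" is a list of rows, each a list of 4 numbers: the shift along the tool's x, y, z in mm, then the turn about the tool's y in rad. A call has 1 to 20 rows; each row shifts and turns the commanded pose from where the row before left it, along the tool's axes as they then stand; what a row does not reach is not made up. A row lasts 1/12 s, in which the tool goes at most 41.7 mm and 7.16 degrees, less where a joint would pass 70% of its speed; a pose out of reach is approached as far as the arm can. A call is refused whole if a number of a shift passes 41.7 or a number of a turn 0.125, either way. A call with a gripper value outside its range is refused whole. "gripper" is the opening in per cent of the stroke, from 0 (shut) to 100 (fully open), set as the call begins (left out, the last holds). The fingers move at their own pace and stop on an object; the grip force is fixed at half the most. Time passes only in rows, so rows that do not move let the fingers close. It gives the time, the measured TCP pose, the force and the opening at its end, in the units of the state.
- get_obs(): the state, without advancing time (a new reading comes with each control period).
- get_image(name): name is "scene" or "side" or "wrist"; returns the picture (480x640x3 uint8, blue, green, red); there is no depth.
- camera_model(name): a dict with "mtx" (3x3 intrinsics, pixels), "dist" ([k1, k2, p1, p2, k3] as OpenCV has them; the pictures are not rectified), "position" and "orientation" of the camera in the world. Camera axes: x right, y up, looking along -z (the intrinsics and any distortion apply to the point x, -y, -z); pixel columns grow to the right and rows downward; lengths in mm; the calibration is good to about 2 mm. A picture is of the moment at which its call begins: read the wrist's pose just before it. camera_model takes no time and is no camera call; for the wrist camera it gives the pose at the moment of the call.
- close_job(): hands the job in, once; it reports no verdict.
Trained networks look in the newest picture that a camera, given by its name, has taken for a name from the list of things; names that differ only in an ending like _2 or _b are one class to them, and where a whole thing is asked for, a point or a joint stands for the part that bears it (a point fixed in the world has none). Each returns a list of dicts, best first, with "conf" (0 to 1); they miss things now and then, are a little off and sometimes report something else, mostly with a low value. They report only what shows in the picture. A call takes as long as a camera call.
- silhouettes(camera, thing): "pixels" (480x640 bool, what is visible of it) and "at" ([column, row] in pixels, amid what is visible of it).
- tip_of(camera, thing): "at" ([column, row] in pixels: a listed point, or the origin of a listed thing).
The state is a dict: "t": time; "qpos": joint angles; "qvel": joint speeds; "joint_torque": joint torques, N m; "ee_pos": TCP position; "orientation": TCP orientation; "ft_force": force on the tool from outside, world axes, zero at the start; "moment": the same for the moment, N m; "width": finger opening in mm.
Only numpy, scipy, OpenCV 4.12 (cv2) and the standard library are available. Lean on these libraries where they do the work, as an engineer would, in place of code of your own. Each camera call takes 0.05 s, during which the arm holds its last target. There are 200 camera calls.

## Working session

There is one attempt and no reset: what is moved stays moved. The work goes in short steps, Python scripts to look and compute and a tool call to move; the robot and the scene stay as the last step left them, time stands still between calls to the robot, and variables do not carry over. Pictures are saved under pics/ and viewed, about 8 in all and at most 12, crops included, and the job is handed in when it is done.

Besides the shell and the picture viewer there is one more tool, called after "Emit:" by a JSON object that holds its "method" and its "body". arm_command: Moves the arm, as the interface text tells. Its arguments: {"type":"object","properties":{"targets":{"type":"array","items":{"type":"array","items":{"type":"number"}}},"gripper":{"type":"number"}},"required":["targets"]}

```bash
mkdir -p pics
cat > h.py <<'E'
import numpy as np, cv2
from scipy.spatial.transform import Rotation as R
from workcell import *
def ray(cam,uv):
    m=camera_model(cam); K=np.array(m["mtx"]);d=np.array(m["dist"])
    p=cv2.undistortPoints(np.array([[uv]],float),K,d)[0,0]
    o=np.array(m["orientation"],float)
    Rm=R.from_rotvec(o).as_matrix() if o.size==3 else o.reshape(3,3)
    v=Rm@np.array([p[0],-p[1],-1]); return np.array(m["position"],float),v/np.linalg.norm(v)
def atz(cam,uv,z):
    c,v=ray(cam,uv); return c+v*(z-c[2])/v[2]
def tri(a,b):
    (c1,v1),(c2,v2)=a,b
    s=np.linalg.lstsq(np.c_[v1,-v2],c2-c1,rcond=None)[0]
    p,q=c1+s[0]*v1,c2+s[1]*v2; return (p+q)/2,np.linalg.norm(p-q)
def proj(cam,P):
    m=camera_model(cam);Rm=R.from_rotvec(m["orientation"]).as_matrix()
    p=(np.atleast_2d(P)-m["position"])@Rm; p=p*[1,-1,-1]
    return cv2.projectPoints(p,np.zeros(3),np.zeros(3),np.array(m["mtx"]),np.array(m["dist"]))[0][:,0]
E
cat > a.py <<'E'
from h import *
np.set_printoptions(precision=1,suppress=True)
o=get_obs();print(o["t"],o["ee_pos"],o["orientation"],o["width"])
for c in ["scene","side","wrist"]:
    cv2.imwrite(f"pics/{c}0.png",get_image(c))
    m=camera_model(c);print(c,m["position"],m["orientation"])
    for n,z in [("shoe_nut_grip",74),("shoe_pivot",57),("shoe_knob",150)]:
        for r in tip_of(c,n)[:3]: print(c,n,np.array(r["at"]),round(r["conf"],2),atz(c,r["at"],z))
E
python3 a.py; cd pics; python3 -c "
import cv2,numpy as np
cv2.imwrite('both.png',cv2.resize(np.hstack([cv2.imread('scene0.png'),cv2.imread('wrist0.png')]),(800,300)))"
```

```text
0.0 [279.9 558.2 218.3] [-1.4 -0.9  0.9] 87.69684342056584
scene [-141.2 -518.   545.3] [ 1.  -0.5 -0.8]
scene shoe_nut_grip [390.7 293.4] 0.91 [ 442.5 -185.1   74. ]
scene shoe_pivot [416.1 278.6] 0.96 [ 538.4 -183.2   57. ]
scene shoe_knob [428.3 236.2] 0.94 [ 548.9 -191.2  150. ]
side [ 242.2 -751.4  499.6] [ 1.1 -0.2 -0.3]
side shoe_nut_grip [327.9 294.9] 0.89 [ 440.7 -187.8   74. ]
side shoe_pivot [385.7 286. ] 0.9 [ 547.4 -174.1   57. ]
side shoe_knob [388.  237.1] 0.68 [ 545.5 -174.7  150. ]
wrist [216.2 591.1 383.3] [-0.2 -0.1  1.1]
```

View pics/scene0.png

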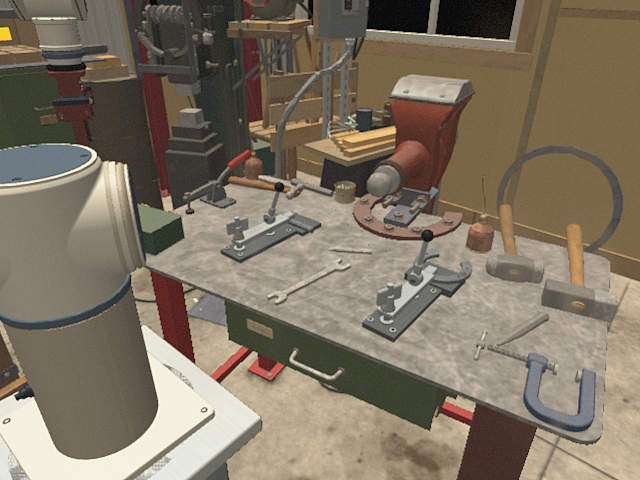

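View pics/side0.png

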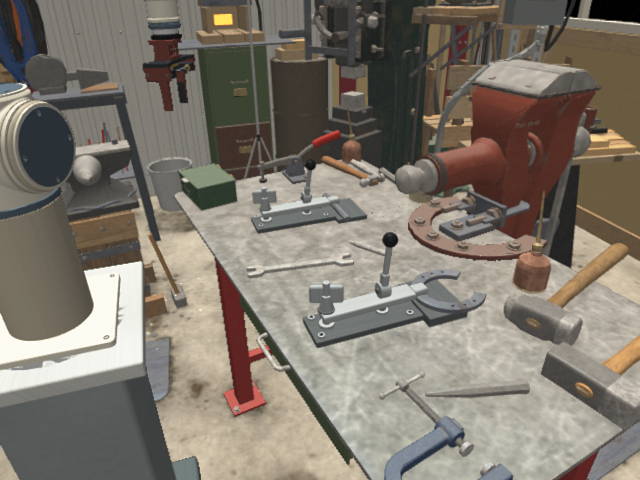

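Run:
```python
from h import *
np.set_printoptions(precision=1,suppress=True)
for n in ["shoe_nut_grip","shoe_pivot","shoe_knob"]:
    a,b=[ray(c,tip_of(c,n)[0]["at"]) for c in ("scene","side")]
    print(n,*tri(a,b))
o=get_obs(); print(R.from_rotvec(o["orientation"]).as_matrix())
```

```text
shoe_nut_grip [ 441.7 -185.8   73.6] 1.9395257976496982
shoe_pivot [ 543.9 -179.6   57. ] 7.310148194233004
shoe_knob [ 532.7 -198.3  161.8] 4.697189143488497
[[ 0.4  0.  -0.9]
 [ 0.9  0.   0.4]
 [ 0.  -1.  -0. ]]
```

The near clamp (nut at 391,293 in scene and 328,295 in side) holds the horseshoe, and its strap runs roughly along +x. The lever at (428,236) may sit close to the gripper body, so I'm checking the body's size.

Run:
```python
from h import *
np.set_printoptions(precision=2,suppress=True)
o=get_obs();p=np.array(o["ee_pos"]);M=R.from_rotvec(o["orientation"]).as_matrix();print(M,o["qpos"])
outs=[]
for c,cx,cy in (("side",165,60),("scene",70,90)):
    im=cv2.imread(f"pics/{c}0.png")
    S=5;x0,y0=max(cx-40,0),max(cy-60,0)
    cr=cv2.resize(im[y0:y0+110,x0:x0+80],None,fx=S,fy=S,interpolation=cv2.INTER_CUBIC)
    for L,col,ax in ((89,(0,255,0),0),(37.5,(255,255,0),0),(37.5,(255,0,255),2),(89,(255,0,0),2)):
      for h in (17,-63,-110):
        q=[p+M[:,1]*h+M[:,ax]*s*L for s in(-1,1)]
        uv=((proj(c,np.array(q))-[x0,y0])*S).astype(int)
        cv2.line(cr,tuple(map(int,uv[0])),tuple(map(int,uv[1])),col,1)
    outs.append(cr)
cv2.imwrite("pics/grip.png",np.hstack(outs))
```

```text
[[ 0.45  0.   -0.89]
 [ 0.89  0.    0.45]
 [ 0.   -1.   -0.  ]] [ 1.09  0.42  1.63 -0.    1.09 -0.02]
```

View pics/grip.png

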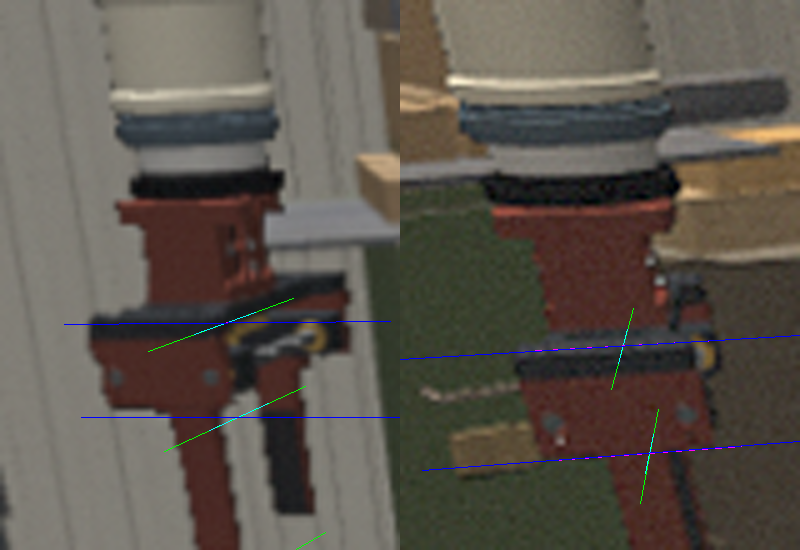

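The body is about 178 mm wide along the jaws, so it would meet the lever if I held the grip through to square. My plan:
1. Grip the wings and turn them to about 1.0 rad.
2. Square them by pushing both ends with the two fingertips from the robot side.
3. Push the lever down with closed fingers.

First I'm moving above the nut.

Emit:
{"method": "arm_command", "body": {"targets": [[-31,0,-25,0],[-31,0,-25,0],[-31,0,-25,0],[-31,0,-25,0],[-31,0,-25,0],[-31,0,-25,0],[-31,0,-25,0],[-31,0,-25,0],[-31,0,-25,0],[-31,0,-25,0],[-31,0,-25,0],[-31,0,-25,0],[-31,0,-25,0],[-31,0,-25,0],[-31,0,-25,0],[-31,0,-25,0],[-31,0,-25,0],[-31,0,-25,0],[-31,0,-25,-0.1],[0,0,0,-0.07]], "gripper": 100}}

```text
t: 2.57
ee_pos: [442.7, -186.7, 219.7]
orientation: [-1.338, -0.991, 0.99]
ft_force: [-0.9, 0.3, 0.5]
width: 87.9
```

```bash
cat > b.py <<'E'
from h import *
import sys
np.set_printoptions(precision=2,suppress=True)
o=get_obs();M=R.from_rotvec(o["orientation"]).as_matrix()
print(o["t"],o["ee_pos"],"yaw",np.arctan2(M[1,0],M[0,0]),o["qpos"],o["ft_force"],o["width"])
cv2.imwrite(f"pics/{sys.argv[1]}.png",get_image("wrist"))
for n,z in [("shoe_nut_grip",74),("shoe_pivot",57),("shoe_knob",155)]:
    for r in tip_of("wrist",n)[:2]: print(n,np.array(r["at"]),round(r["conf"],2),atz("wrist",r["at"],z))
E
python3 b.py w1
```

```text
2.5667 [ 442.7  -186.69  219.73] yaw 1.2764555557284951 [-0.42  0.21  1.94 -0.    0.99 -1.7 ] [-0.88  0.32  0.47] 87.85594456747924
shoe_nut_grip [359.6 314.5] 0.65 [ 525.71 -172.     74.  ]
shoe_nut_grip [317.2 211.3] 0.64 [ 434.3  -179.82   74.  ]
shoe_pivot [356.9 316.8] 0.6 [ 535.01 -174.22   57.  ]
shoe_knob [351.4 394.1] 0.82 [ 536.19 -186.73  155.  ]
```

View pics/w1.png

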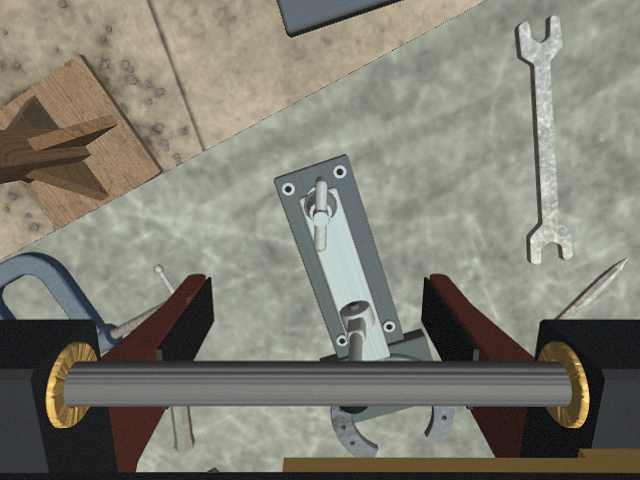

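Wrist view: nut centre is near (320,212), with the wings running from (321,180) to (320,248). The plate screws are at (288,189), (340,172), (342,341) and (389,326), and the hinge is near (355,312).

Run:
```python
from h import *
np.set_printoptions(precision=1,suppress=True)
for z in (8,18):
    P=[atz("wrist",u,z)[:2] for u in [(288,189),(340,172),(342,341),(389,326)]]
    print(z,np.array(P).ravel())
    for a,b in((0,2),(1,3)):
        d=P[b]-P[a];print(np.linalg.norm(d),round(np.arctan2(d[1],d[0]),3))
    d=P[1]-P[0];print("cross",np.linalg.norm(d),round(np.arctan2(d[1],d[0])-np.pi/2,3)); print("mid ",(P[0]+P[1])/2,(P[2]+P[3])/2)
a,b=[atz("wrist",u,90) for u in((321,180),(320,248))];d=b-a;print("wing",a,b,np.linalg.norm(d),np.arctan2(d[1],d[0]))
print(silhouettes("wrist","shoe_nut_grip")[0]["at"])
s=silhouettes("wrist","shoe_nut_grip")[0]
v,u=np.nonzero(s["pixels"]);print(s["conf"],u.min(),u.max(),v.min(),v.max())
print(proj("wrist",[441.7,-185.8,73.6]),proj("wrist",[437,-182,90]))
```

```text
8 [ 419.5 -201.   418.6 -151.9  580.4 -196.9  578.2 -147.9]
160.95993800036467 0.026
159.63574132139865 0.025
cross 49.183482837656626 0.018
mid  [ 419.1 -176.4] [ 579.3 -172.4]
18 [ 418.3 -199.9  417.4 -152.   574.9 -195.9  572.7 -148.2]
156.6699268326376 0.026
155.38102352301303 0.025
cross 47.87261198828547 0.018
mid  [ 417.8 -176. ] [ 573.8 -172. ]
wing [ 409.9 -167.7   90. ] [ 457.4 -182.9   90. ] 49.84827504060719 -0.3099208937692666
[318.9, 203.1]
0.81 304 336 176 251
[[309.4 223.9]] [[312.1 221.7]]
```

Emit:
{"method": "arm_command", "body": {"targets": [[6,20,9,0.015],[0,25,0,0],[0,25,0,0],[0,0,0,0],[0,0,0,0],[0,0,0,0]]}}

```text
t: 3.37
ee_pos: [434.5, -172.1, 150.1]
orientation: [-1.341, -0.979, 0.978]
ft_force: [0.8, 0.0, 0.9]
width: 87.9
```

```bash
python3 b.py w2
python3 - <<'E'
from h import *
np.set_printoptions(precision=1,suppress=True)
get_image("wrist");get_image("side");get_image("scene")
for s in silhouettes("wrist","shoe_nut_grip")[:2]:
    v,u=np.nonzero(s["pixels"]);print(s["conf"],s["at"],u.min(),u.max(),v.min(),v.max())
print("pred wing ctr uv",proj("wrist",[[436,-178,74],[441.7,-185.8,74],[434,-176,90]]))
print(get_obs()["ee_pos"])
for c in("scene","side"): print(c,proj(c,[434,-176,74]),tip_of(c,"shoe_nut_grip")[0]["at"])
E
```

```text
3.3667 [ 434.54 -172.05  150.13] yaw 1.2616199244981245 [-0.4   0.3   2.02  0.    0.82 -1.66] [0.76 0.02 0.88] 87.94172831329776
shoe_nut_grip [301.6 256.3] 0.87 [ 438.64 -183.21   74.  ]
pred wing ctr uv [[308.8 251.8]
 [299.5 264.1]
 [310.6 256. ]]
[ 434.1 -172.5  149.5]Traceback (most recent call last):
  File "<stdin>", line 8, in <module>
IndexError: list index out of range
```

View pics/w2.png

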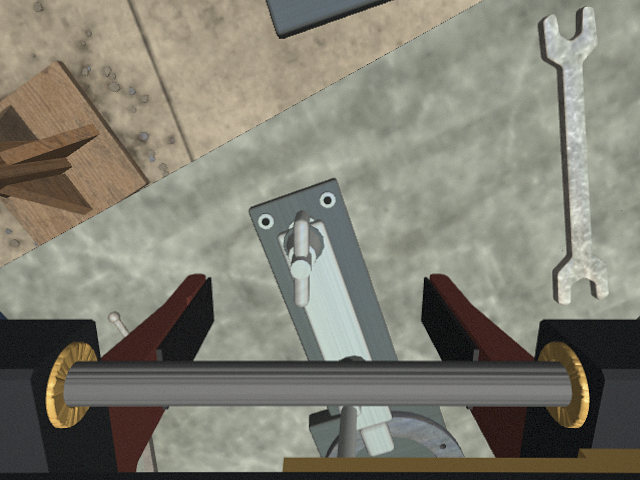

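The nut is now at (302,258) and sits left of the jaw centre, about 9 mm off. I'm correcting for that and descending.

Emit:
{"method": "arm_command", "body": {"targets": [[-9,0,-7,0],[0,25,0,0],[0,25,0,0],[0,23,0,0],[0,0,0,0],[0,0,0,0],[0,0,0,0]]}}

```text
t: 4.4
ee_pos: [438.4, -183.7, 76.8]
orientation: [-1.341, -0.978, 0.978]
ft_force: [-0.4, -0.7, 0.3]
width: 87.4
```

Emit:
{"method": "arm_command", "body": {"targets": [[0,0,0,0],[0,0,0,0],[0,0,0,0],[0,0,0,0],[0,0,0,0],[0,0,0,0],[0,0,0,0],[0,0,0,0],[0,0,0,0],[0,0,0,0]], "gripper": 0}}

```text
t: 5.23
ee_pos: [437.7, -183.1, 76.0]
orientation: [-1.34, -0.978, 0.978]
ft_force: [0.1, 0.0, -0.0]
width: 24.8
```

```bash
python3 b.py w3
```

```text
5.2333 [ 437.74 -183.06   76.01] yaw 1.260978337203676 [-0.42  0.44  2.05  0.    0.65 -1.68] [ 0.1   0.01 -0.04] 24.778528424780397
shoe_nut_grip [315.5 293. ] 0.87 [ 436.6  -183.04   74.  ]
shoe_pivot [378.2 446.9] 0.77 [ 536.4  -180.55   57.  ]
```

Emit:
{"method": "arm_command", "body": {"targets": [[0,0,0,0],[0,0,0,0],[0,0,0,0],[0,0,0,0],[0,0,0,0],[0,0,0,0]]}}

```text
t: 5.93
ee_pos: [437.8, -183.0, 76.1]
orientation: [-1.34, -0.978, 0.978]
ft_force: [0.1, 0.6, -0.8]
width: 8.6
```

Gripped at 8.6 mm with almost no side force, so the nut axis is near (437.5,-183). The strap yaw is about 0.025, which puts q near 0.33. I'm turning to about 1.0.

Emit:
{"method": "arm_command", "body": {"targets": [[0,0,0,0.08],[0,0,0,0.08],[0,0,0,0.08],[0,0,0,0.08],[0,0,0,0.08],[0,0,0,0.08],[0,0,0,0.08],[0,0,0,0.1],[0,0,0,0],[0,0,0,0],[0,0,0,0]]}}

```text
t: 6.85
ee_pos: [438.2, -182.5, 76.0]
orientation: [-1.519, -0.471, 0.47]
ft_force: [3.2, 6.1, -2.1]
width: 8.7
```

```bash
python3 b.py w4
python3 - <<'E'
from h import *
get_image("side");get_image("scene")
np.set_printoptions(precision=1,suppress=True)
print(get_obs()["moment"])
k=[tip_of(c,"shoe_knob") for c in("scene","side")]
print([(r[0]["at"],r[0]["conf"]) if r else None for r in k])
if all(k): print(*tri(*[ray(c,r[0]["at"]) for c,r in zip(("scene","side"),k)]))
im=get_image("side");cv2.imwrite("pics/s4.png",cv2.resize(im[150:390,200:520],(800,600)))
E
```

```text
6.85 [ 438.22 -182.47   76.04] yaw 0.6004404447525649 [-0.42  0.44  2.05  0.    0.65 -1.02] [ 3.19  6.08 -2.06] 8.68550410401793
shoe_nut_grip [315.5 296.8] 0.62 [ 438.03 -183.19   74.  ]
[ 0.9 -0.6 -0.1]
[([429.6, 236.3], 0.8), ([392.9, 236.1], 0.66)]
[ 541.6 -196.4  159.1] 7.863877929857159
```

View pics/s4.png

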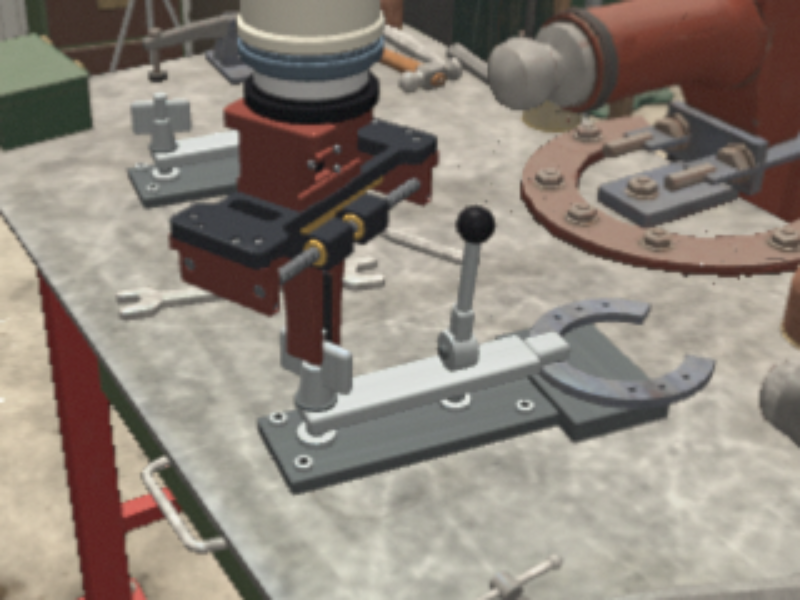

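The wings are gripped and partly turned, and the lever is clear of the body. I'm releasing to about 20 mm, rising, turning back to face along the strap, backing off and lowering.

Emit:
{"method": "arm_command", "body": {"targets": [[0,0,0,0],[0,0,0,0],[0,0,0,0],[0,0,0,0],[0,-20,0,0],[0,-25,0,0],[0,0,0,-0.11],[0,0,0,-0.11],[0,0,0,-0.11],[0,0,0,-0.11],[0,0,0,-0.11],[0,0,0,-0.11],[0,0,0,-0.11],[0,0,0,-0.11],[0,0,0,-0.115],[0,0,25,0],[0,0,25,0],[0,0,0,0],[0,0,0,0],[0,0,0,0]], "gripper": 23}}

```text
t: 8.97
ee_pos: [388.7, -184.8, 121.4]
orientation: [-1.199, -1.228, 1.227]
ft_force: [0.2, 0.6, -0.0]
width: 20.2
```

```bash
python3 b.py w5
```

```text
8.9667 [ 388.65 -184.82  121.42] yaw 1.5955728915728424 [-0.47  0.3   2.12 -0.    0.72 -2.07] [ 0.16  0.56 -0.03] 20.22279733794763
shoe_nut_grip [316.  343.4] 0.68 [ 437.95 -183.76   74.  ]
shoe_pivot [315.6 462.8] 0.63 [ 535.67 -181.56   57.  ]
```

View pics/w5.png

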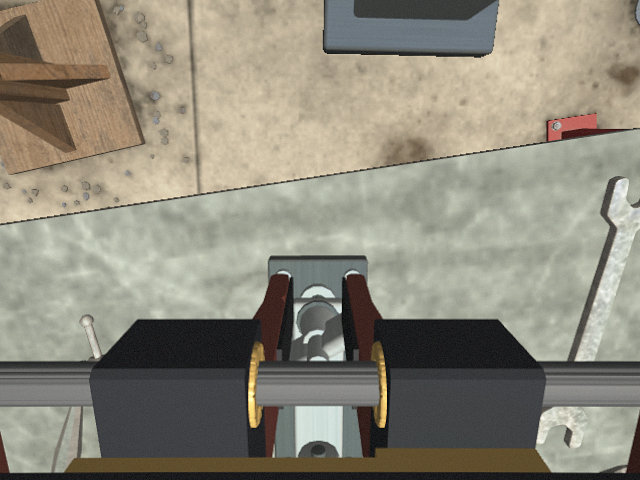

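The plate looks square in the picture: screws level at (283,272) and (352,272). Lowering and pushing forward.

Emit:
{"method": "arm_command", "body": {"targets": [[0,23,0,0],[0,23,0,0],[0,0,0,0],[0,0,-8,0],[0,0,-8,0],[0,0,-4,0],[0,0,-3,0],[0,0,-3,0],[0,0,-2,0],[0,0,0,0],[0,0,0,0]]}}

```text
t: 10.08
ee_pos: [414.9, -183.2, 75.4]
orientation: [-1.195, -1.227, 1.228]
ft_force: [-4.7, 0.1, 1.6]
width: 20.4
```

Emit:
{"method": "arm_command", "body": {"targets": [[0,0,-1,0],[0,0,-1,0],[0,0,-1,0],[0,0,0,0],[0,0,0,0]]}}

```text
t: 10.5
ee_pos: [417.3, -182.8, 75.1]
orientation: [-1.194, -1.226, 1.228]
ft_force: [-6.0, 0.9, 1.6]
width: 20.2
```

Contact force is 5–6 N, as expected while turning. Continuing in small steps.

Emit:
{"method": "arm_command", "body": {"targets": [[0,0,-1,0],[0,0,-1,0],[0,0,0,0],[0,0,0,0]]}}

```text
t: 10.83
ee_pos: [419.2, -182.6, 75.0]
orientation: [-1.194, -1.226, 1.228]
ft_force: [-5.4, 1.9, 1.4]
width: 20.5
```

Emit:
{"method": "arm_command", "body": {"targets": [[0,0,-1,0],[0,0,-1,0],[0,0,0,0],[0,0,0,0]]}}

```text
t: 11.17
ee_pos: [421.0, -182.4, 74.9]
orientation: [-1.193, -1.226, 1.228]
ft_force: [-6.0, 3.4, 1.4]
width: 20.0
```

Emit:
{"method": "arm_command", "body": {"targets": [[0,0,-1,0],[0,0,0,0],[0,0,0,0]]}}

```text
t: 11.42
ee_pos: [421.9, -182.3, 74.9]
orientation: [-1.193, -1.226, 1.228]
ft_force: [-5.6, 4.2, 1.2]
width: 20.1
```

Emit:
{"method": "arm_command", "body": {"targets": [[0,0,-1,0],[0,0,0,0],[0,0,0,0]]}}

```text
t: 11.67
ee_pos: [422.8, -182.2, 74.9]
orientation: [-1.193, -1.226, 1.228]
ft_force: [-6.9, 4.4, 2.5]
width: 20.2
```

Emit:
{"method": "arm_command", "body": {"targets": [[0,0,-1,0],[0,0,0,0],[0,0,0,0]]}}

```text
t: 11.92
ee_pos: [423.3, -182.0, 74.8]
orientation: [-1.192, -1.225, 1.228]
ft_force: [-7.3, 3.5, 3.6]
width: 20.0
```

Emit:
{"method": "arm_command", "body": {"targets": [[0,0,-1,0],[0,0,0,0],[0,0,0,0]]}}

```text
t: 12.17
ee_pos: [423.4, -182.0, 74.8]
orientation: [-1.19, -1.224, 1.229]
ft_force: [-11.3, 2.2, 6.4]
width: 19.6
```

The arm stopped advancing at 423.4 (423.3 was predicted for flush) while the force rose to 11 N, so both wings are in contact. Backing off, rising and checking.

Run:
```python
from h import *
o=get_obs();M=R.from_rotvec(o["orientation"]).as_matrix();print(o["ee_pos"],np.arctan2(M[1,0],M[0,0])-np.pi/2,o["ft_force"],o["moment"],M[:,1])
```

```text
[ 423.37004126 -181.97620802   74.80461767] 0.02558920243574203 [-11.27072893   2.2269019    6.39282947] [0.51067111 1.89711879 0.11546892] [-0.00661981  0.00263163 -0.99997463]
```

Emit:
{"method": "arm_command", "body": {"targets": [[0,0,10,0],[0,0,20,0],[0,-30,10,0],[0,-40,10,0],[0,-40,0,0],[0,0,0,0],[0,0,0,0],[0,0,0,0]], "gripper": 50}}

```text
t: 12.83
ee_pos: [377.2, -184.8, 185.3]
orientation: [-1.199, -1.229, 1.227]
ft_force: [-0.9, 0.8, 0.3]
width: 44.0
```

```bash
python3 b.py w6
python3 - <<'E'
import cv2,numpy as np
from workcell import *
a=cv2.resize(cv2.imread('pics/w6.png')[220:370,215:425],(400,286),interpolation=cv2.INTER_CUBIC)
b=cv2.resize(get_image("side")[220:370,280:490],(400,286),interpolation=cv2.INTER_CUBIC)
c=cv2.resize(get_image("scene")[210:350,330:530],(400,286),interpolation=cv2.INTER_CUBIC)
cv2.imwrite('pics/c6.png',np.vstack([np.hstack([a,b]),np.hstack([c,c*0])]))
E
```

```text
12.8333 [ 377.17 -184.81  185.3 ] yaw 1.5958747815528003 [-0.48  0.17  2.09  0.    0.88 -2.08] [-0.87  0.76  0.31] 43.99868876660135
shoe_nut_grip [313.5 313. ] 0.94 [ 436.4  -184.88   74.  ]
shoe_pivot [317.5 413.7] 0.95 [ 533.49 -179.42   57.  ]
```

View pics/c6.png

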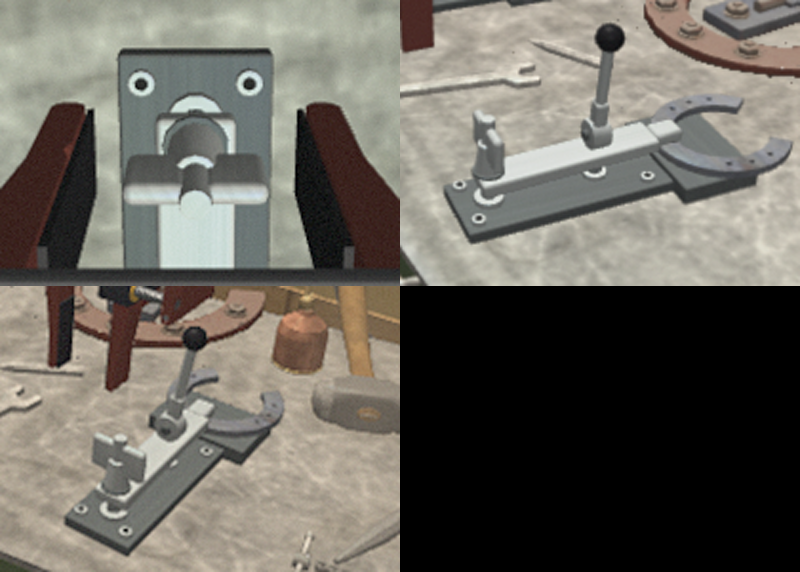

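The wings are parallel to the plate's end edge, so the nut is square (about 1.57). The lever is still open, with the knob leaning toward -y. I'm closing the fingers and staging behind the knob on its +y side.

Emit:
{"method": "arm_command", "body": {"targets": [[26,0,0,0],[0,0,0,0],[0,0,0,0],[0,0,0,0],[0,0,0,0],[0,0,0,0],[0,0,-40,0],[0,0,-40,0],[0,0,-40,0],[0,0,-41,0],[0,17,0,0],[0,0,0,0],[0,0,0,0],[0,0,0,0]], "gripper": 0}}

```text
t: 14.3
ee_pos: [535.7, -154.7, 167.9]
orientation: [-1.196, -1.226, 1.228]
ft_force: [-0.1, -0.1, 0.3]
width: 0.3
```

```bash
python3 b.py w7
python3 - <<'E'
import cv2,numpy as np
from workcell import *
a=cv2.resize(get_image("scene")[170:320,330:530],(400,300),interpolation=cv2.INTER_CUBIC)
b=cv2.resize(get_image("side")[170:320,290:490],(400,300),interpolation=cv2.INTER_CUBIC)
cv2.imwrite('pics/c7.png',np.hstack([a,b]))
E
```

```text
14.3 [ 535.74 -154.69  167.95] yaw 1.595426971589036 [-0.3   0.39  1.82 -0.    0.93 -1.9 ] [-0.08 -0.12  0.34] 0.3052787654614447
shoe_nut_grip [269.6  74. ] 0.91 [ 438.39 -184.43   74.  ]
shoe_pivot [280.5 232.9] 0.88 [ 538.56 -179.49   57.  ]
shoe_knob [233.9 293.4] 0.9 [ 541.87 -192.52  155.  ]
```

View pics/c7.png

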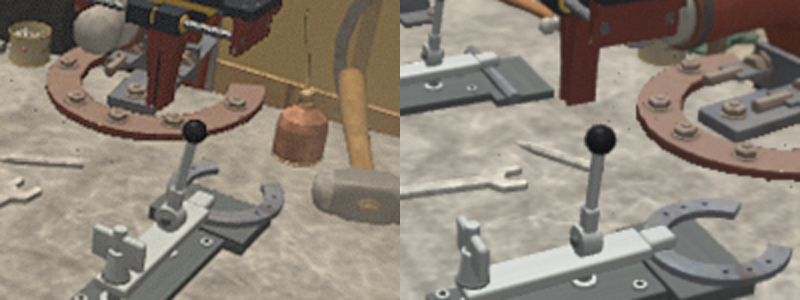

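The fingers are behind the knob with clear space. Starting the push along the arc.

Emit:
{"method": "arm_command", "body": {"targets": [[-12,0,-3,0],[-6,0,0,0],[-10,1,0,0],[-9,1,0,0],[-9,3,0,0],[-10,3,0,0],[0,0,0,0],[0,0,0,0]]}}

```text
t: 15.27
ee_pos: [542.2, -213.5, 161.5]
orientation: [-1.201, -1.227, 1.229]
ft_force: [-4.1, -5.5, 11.4]
width: 0.9
```

Emit:
{"method": "arm_command", "body": {"targets": [[-9,4,0,0],[-8,5,0,0],[-7,6,0,0],[-8,6,0,0],[-9,8,0,0],[-9,8,0,0],[-5,9,0,0],[-5,9,0,0],[0,0,0,0],[0,0,0,0]]}}

```text
t: 16.1
ee_pos: [545.2, -282.4, 109.4]
orientation: [-1.215, -1.226, 1.238]
ft_force: [-13.5, -38.4, 20.8]
width: 0.5
```

```bash
python3 b.py w8
python3 - <<'E'
import cv2,numpy as np
from workcell import *
a=cv2.resize(get_image("scene")[190:340,330:530],(400,300),interpolation=cv2.INTER_CUBIC)
b=cv2.resize(get_image("side")[190:340,290:490],(400,300),interpolation=cv2.INTER_CUBIC)
cv2.imwrite('pics/c8.png',np.hstack([a,b]))
E
```

```text
16.1 [ 545.22 -282.41  109.43] yaw 1.5976729241699656 [-0.49  0.54  1.73 -0.02  0.85 -2.08] [-13.47 -38.42  20.76] 0.4590022733525156
shoe_nut_grip [550.1  43.5] 0.93 [ 438.43 -184.15   74.  ]
shoe_pivot [505.1 251.1] 0.69 [ 538.37 -181.62   57.  ]
shoe_knob [353.  284.7] 0.86 [ 520.69 -270.66  155.  ]
shoe_knob [550.5  44.4] 0.69 [ 452.44 -223.18  155.  ]
```

View pics/c8.png

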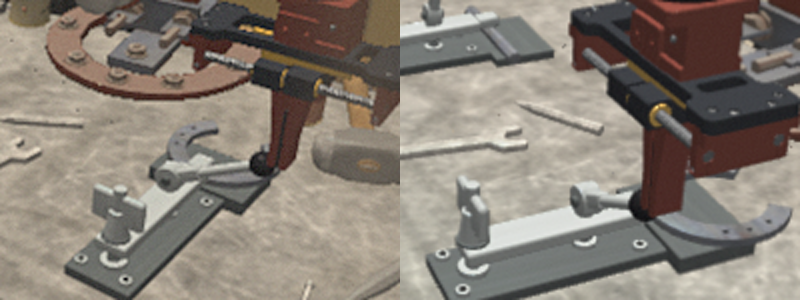

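The fingers slid past the knob to its outer side and are pushing sideways against it, although the lever is most of the way down. I'm backing off outward, then up, and re-measuring.

Emit:
{"method": "arm_command", "body": {"targets": [[-8,0,0,0],[-6,-5,0,0],[0,-25,0,0],[0,-25,0,0],[0,-15,0,0],[0,0,0,0],[0,0,0,0],[0,0,0,0]]}}

```text
t: 17.07
ee_pos: [542.5, -284.2, 173.7]
orientation: [-1.195, -1.227, 1.228]
ft_force: [0.1, 0.1, -0.2]
width: 0.7
```

Run:
```python
from h import *
np.set_printoptions(precision=1,suppress=True)
print(get_obs()["ee_pos"],get_obs()["ft_force"])
A=[];K=[]
for c in("scene","side","wrist"):
    im=get_image(c)
    r=tip_of(c,"shoe_knob")
    if r: K.append((c,np.array(r[0]["at"])));print(c,r[0]["at"],r[0]["conf"])
    if c!="wrist":
        uv=proj(c,[500,-220,90])[0].astype(int);x,y=uv[0]-90,uv[1]-75
        A.append(cv2.resize(im[y:y+150,x:x+200],(400,300),interpolation=cv2.INTER_CUBIC))
q=np.linspace(-.1,1.5,161);s=.025
P=np.array([537.9,-180.6,57])+100*np.c_[np.cos(q)*np.sin(s),-np.cos(q)*np.cos(s),np.sin(q)]
for c,at in K:
    e=np.linalg.norm(proj(c,P)-at,axis=1);i=e.argmin();print(c,"q",round(q[i],2),"err px",e[i],P[i])
cv2.imwrite("pics/c9.png",np.hstack(A))
```

```text
[ 542.5 -284.2  173.7] [ 0.1  0.1 -0.2]
scene [460.7, 270.9] 0.76
side [413.6, 289.8] 0.84
wrist [345.7, 246.9] 0.85
scene q 0.55 err px 0.8104134625795631 [ 540.  -265.8  109.3]
side q 0.56 err px 2.8531942717390324 [ 540.  -265.3  110.1]
wrist q 0.52 err px 0.913522831157821 [ 540.1 -267.4  106.7]
```

View pics/c9.png

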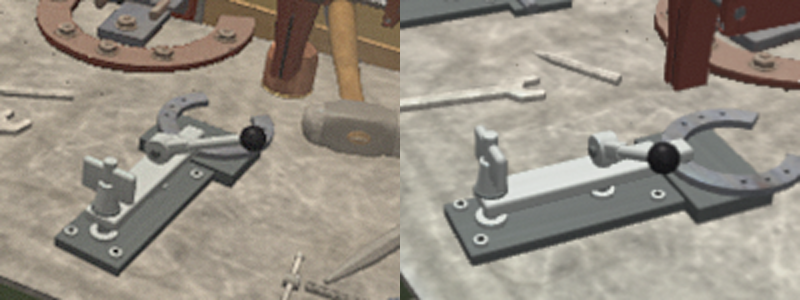

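The knob is now at about (540,-266,108), with q near 0.54, and nothing else has moved. I'll push it down from directly above with the closed fingers.

Emit:
{"method": "arm_command", "body": {"targets": [[21,0,2,0],[0,15,0,0],[0,18,0,0],[0,0,0,0],[-2,7,0,0],[-3,8,0,0],[-2,7,0,0],[-2,6,0,0],[-2,6,0,0],[0,0,0,0],[0,0,0,0]]}}

```text
t: 18.28
ee_pos: [541.0, -274.7, 107.8]
orientation: [-1.197, -1.227, 1.227]
ft_force: [-1.0, -0.1, 0.3]
width: 0.6
```

Emit:
{"method": "arm_command", "body": {"targets": [[-2,5,0,0],[-1,5,0,0],[0,4,0,0],[0,3,0,0],[0,0,0,0],[0,0,0,0]]}}

```text
t: 18.78
ee_pos: [540.7, -276.9, 90.5]
orientation: [-1.195, -1.227, 1.227]
ft_force: [-1.0, 0.2, 0.3]
width: 0.8
```

Emit:
{"method": "arm_command", "body": {"targets": [[0,2,0,0],[0,2,0,0],[0,0,0,0],[0,0,0,0]]}}

```text
t: 19.12
ee_pos: [541.1, -277.3, 86.9]
orientation: [-1.197, -1.228, 1.228]
ft_force: [0.5, -0.6, 0.5]
width: 0.7
```

Emit:
{"method": "arm_command", "body": {"targets": [[0,1,0,0],[0,1,0,0],[0,0,0,0],[0,0,0,0]]}}

```text
t: 19.45
ee_pos: [541.2, -277.5, 85.0]
orientation: [-1.197, -1.228, 1.228]
ft_force: [-0.1, -2.0, 1.5]
width: 0.7
```

Emit:
{"method": "arm_command", "body": {"targets": [[0,1,0,0],[0,1,0,0],[0,0,0,0],[0,0,0,0]]}}

```text
t: 19.78
ee_pos: [541.2, -277.5, 83.0]
orientation: [-1.197, -1.228, 1.228]
ft_force: [0.2, -1.1, 1.3]
width: 0.4
```

There's no firm stop yet, so I'm looking to see where the knob is.

```bash
cat > k.py <<'E'
from h import *
import sys
np.set_printoptions(precision=1,suppress=True)
print(get_obs()["t"],get_obs()["ee_pos"],get_obs()["ft_force"])
A=[];q=np.linspace(-.15,1.5,166);s=.025
P=np.array([537.9,-180.6,57])+100*np.c_[np.cos(q)*np.sin(s),-np.cos(q)*np.cos(s),np.sin(q)]
for c in("scene","side","wrist"):
    im=get_image(c);r=tip_of(c,"shoe_knob")
    if r:
        e=np.linalg.norm(proj(c,P)-r[0]["at"],axis=1);i=e.argmin();print(c,r[0]["conf"],"q",round(q[i],2),"err px",e[i],P[i])
    if c!="wrist":
        uv=proj(c,[500,-220,90])[0].astype(int);x,y=uv[0]-90,uv[1]-75
        A.append(cv2.resize(im[y:y+150,x:x+200],(400,300),interpolation=cv2.INTER_CUBIC))
cv2.imwrite(f"pics/{sys.argv[1]}.png",np.hstack(A))
E
python3 k.py c10
```

```text
19.7833 [ 541.2 -277.5   83. ] [ 0.2 -1.1  1.3]
scene 0.73 q 0.21 err px 2.585581247278199 [ 540.3 -278.4   77.8]
side 0.63 q 0.27 err px 1.1825584830315548 [ 540.3 -276.9   83.7]
wrist 0.82 q 0.22 err px 0.3227984638502091 [ 540.3 -278.2   78.8]
```

View pics/c10.png

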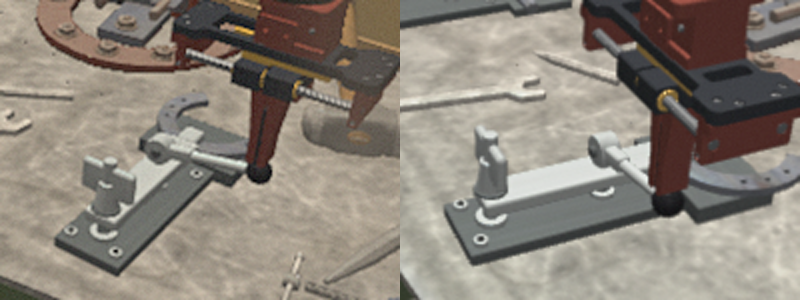

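Run:
```python
from h import *
np.set_printoptions(precision=1,suppress=True)
o=get_obs();M=R.from_rotvec(o["orientation"]).as_matrix();p=np.array(o["ee_pos"])
import workcell;print(workcell.tip_reach if not callable(workcell.tip_reach) else workcell.tip_reach())
rs={}
tip=p+M[:,1]*17
for c in("scene","side","wrist"):
    im=get_image(c);S=silhouettes(c,"shoe_knob");t=tip_of(c,"shoe_knob")
    if t: rs[c]=ray(c,t[0]["at"])
    print(c,"tip uv",proj(c,tip),"knob closed uv",proj(c,[540.4,-280.6,57]),"tip_of",t[0]["at"] if t else None)
    g=cv2.cvtColor(im,cv2.COLOR_BGR2GRAY)
    for s in S[:1]:
        v,u=np.nonzero(s["pixels"]);print("  sil",s["conf"],s["at"],u.min(),u.max(),v.min(),v.max())
k=list(rs)
for i in range(len(k)):
    for j in range(i):print(k[i],k[j],*tri(rs[k[i]],rs[k[j]]))
```

```text
17.0
scene tip uv [[462.3 292.9]] knob closed uv [[462.9 297.8]] tip_of [462.0, 290.6]
  sil 0.6 [411.3, 294.4] 362 471 251 342
side tip uv [[413.  319.3]] knob closed uv [[413.  325.5]] tip_of [415.1, 313.4]
  sil 0.72 [392.5, 294.9] 375 422 281 323
wrist tip uv [[316.2 282.1]] knob closed uv [[309.8 273.6]] tip_of [315.5, 288.5]
  sil 0.97 [471.3, 277.5] 288 549 247 302
side scene [ 545.8 -273.6   69.8] 4.835616953050457
wrist scene [ 542.  -276.8   70.4] 2.0373065565715183
wrist side [ 541.6 -278.1   76.5] 3.0374545741489545
```

Run:
```python
from h import *
t=proj("side",[541,-278,66])[0].astype(int);w=np.array([316,285]);s=proj("scene",[541,-278,66])[0].astype(int)
f=lambda c,u,h:cv2.resize(get_image(c)[u[1]-h:u[1]+h,u[0]-h:u[0]+h],(266,266) if 0 else (266,266),interpolation=cv2.INTER_CUBIC)
cv2.imwrite("pics/c11.png",cv2.resize(np.hstack([f("scene",s,33),f("side",t,33),f("wrist",w,70)]),(798,266)))
```

```text
(no output)
```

No more views are available, so I'll lift clear and measure the knob unobstructed by number.

Emit:
{"method": "arm_command", "body": {"targets": [[0,-20,0,0],[0,-35,0,0],[0,-35,0,0],[0,0,0,0],[0,0,0,0],[0,0,0,0]]}}

```text
t: 21.18
ee_pos: [540.6, -277.1, 172.6]
orientation: [-1.196, -1.227, 1.228]
ft_force: [-0.9, -0.4, 0.3]
width: 0.2
```

```bash
python3 k.py c12
python3 - <<'E'
from h import *
np.set_printoptions(precision=1,suppress=True)
rs={}
for c in("scene","side","wrist"):
    im=get_image(c);t=tip_of(c,"shoe_knob")
    if t: rs[c]=ray(c,t[0]["at"]);print(c,t[0]["at"])
k=list(rs)
for i in range(len(k)):
    for j in range(i):print(k[i],k[j],*tri(rs[k[i]],rs[k[j]]))
# dark ball blob near the detection
for c in("scene","side","wrist"):
    im=get_image(c);u0,v0=proj(c,[540.4,-279,68])[0].astype(int);h=22 if c!="wrist" else 60
    g=cv2.cvtColor(im[v0-h:v0+h,u0-h:u0+h],cv2.COLOR_BGR2GRAY);n,l,st,ce=cv2.connectedComponentsWithStats((g<45).astype(np.uint8))
    i=1+st[1:,4].argmax() if n>1 else 0;print(c,"blob",ce[i]+[u0-h,v0-h],st[i]+np.array([u0-h,v0-h,0,0,0]))
    for q in(0,.1,.2,.3):print("  ",q,proj(c,[540.4,-180.6-100*np.cos(q),57+100*np.sin(q)]))
E
```

```text
21.1833 [ 540.6 -277.1  172.6] [-0.9 -0.4  0.3]
scene 0.89 q 0.18 err px 0.4504722473538189 [ 540.4 -279.    74.9]
side 0.82 q 0.23 err px 0.2331148117436043 [ 540.3 -277.9   79.8]
wrist 0.93 q 0.21 err px 2.934792289120049 [ 540.3 -278.4   77.8]
scene [464.7, 289.5]
side [326.3, 297.0]
wrist [309.7, 236.6]
side scene [ 387.2 -334.   181.5] 0.701132602160279
wrist scene [ 541.1 -281.3   75.3] 1.3407960290973522
wrist side [ 464.6 -273.5  145. ] 112.38742625147874
scene blob [464.1 289.7] [458 283  13  13  90]
   0 [[462.9 297.8]]
   0.1 [[463.5 293.2]]
   0.2 [[463.7 288.4]]
   0.3 [[463.3 283.5]]
side blob [414.7 315.6] [407 308  17  15 176]
   0 [[413.  325.5]]
   0.1 [[413.5 319.9]]
   0.2 [[413.5 313.9]]
   0.3 [[413.3 307.6]]
wrist blob [314.  235.9] [298 219  34  35 796]
   0 [[312.1 228.1]]
   0.1 [[312.7 231.8]]
   0.2 [[314.9 235.7]]
   0.3 [[318.7 239.8]]
```

Run:
```python
from h import *
np.set_printoptions(precision=1,suppress=True)
o=get_obs();M=R.from_rotvec(o["orientation"]).as_matrix();p=np.array(o["ee_pos"])
print(p,o["width"],camera_model("wrist")["position"]-p)
for r in(-10,0,17,30):
  print(r,[proj("wrist",p+M@np.array([s*44,r,-10.]))[0] for s in(-1,1)],proj("wrist",p+M@np.array([0,r,10.]))[0])
im=get_image("wrist");print(im[200:330:6,316].tolist())
s=get_image("side");u,v=proj("side",p+M[:,1]*17)[0].astype(int);print("side tip",u,v);print(s[v-24:v+16:2,u].tolist())
```

```text
[ 541.2 -277.5  173.1] 0.6923635721033958 [-71.5  -1.3 164.3]
-10 [array([208. , 329.7]), array([424. , 329.6])] [315.9 283.7]
0 [array([213.8, 318.5]), array([418.3, 318.5])] [316.  274.8]
17 [array([222.5, 302.1]), array([409.8, 302.1])] [316.1 261.7]
30 [array([228.2, 291.3]), array([404.3, 291.3])] [316.2 253.1]
[[160, 171, 168], [161, 174, 171], [171, 185, 181], [100, 108, 103], [30, 28, 30], [38, 40, 38], [78, 80, 81], [61, 60, 60], [40, 39, 40], [62, 66, 63], [171, 186, 183], [165, 181, 175], [184, 200, 195], [60, 62, 60], [61, 65, 66], [62, 71, 65], [61, 63, 60], [61, 66, 64], [59, 65, 61], [64, 66, 67], [63, 66, 64], [65, 67, 67]]
side tip 418 267
[[36, 41, 74], [36, 40, 74], [40, 43, 76], [35, 41, 73], [37, 41, 74], [37, 42, 75], [38, 41, 76], [56, 63, 84], [154, 166, 173], [159, 173, 180], [156, 167, 176], [152, 163, 169], [154, 166, 172], [151, 163, 168], [180, 193, 201], [183, 196, 204], [152, 154, 158], [146, 144, 145], [148, 148, 148], [145, 145, 147]]
```

The side picture shows the real fingertips about 16 mm higher than tip_reach says, roughly level with the TCP. That also explains the first slip over the knob. The lever is at about 0.2, so I'll press on down to TCP z of about 69.

Emit:
{"method": "arm_command", "body": {"targets": [[-1,35,0,0],[0,35,0,0],[0,13,0,0],[0,3,0,0],[0,3,0,0],[-1,3,0,0],[0,3,0,0],[0,3,0,0],[0,0,0,0],[0,0,0,0]]}}

```text
t: 22.87
ee_pos: [541.9, -279.9, 75.9]
orientation: [-1.199, -1.228, 1.228]
ft_force: [0.8, -1.1, 2.3]
width: 0.6
```

Emit:
{"method": "arm_command", "body": {"targets": [[0,2,0,0],[0,2,0,0],[0,0,0,0],[0,0,0,0]]}}

```text
t: 23.2
ee_pos: [541.2, -279.4, 70.9]
orientation: [-1.197, -1.228, 1.228]
ft_force: [1.1, -0.6, 2.5]
width: 0.5
```

Emit:
{"method": "arm_command", "body": {"targets": [[0,1,0,0],[0,0,0,0],[0,0,0,0]]}}

```text
t: 23.45
ee_pos: [541.1, -279.4, 70.0]
orientation: [-1.197, -1.228, 1.228]
ft_force: [0.5, -0.9, 0.8]
width: 0.9
```

Emit:
{"method": "arm_command", "body": {"targets": [[0,1,0,0],[0,1,0,0],[0,0,0,0],[0,0,0,0]]}}

```text
t: 23.78
ee_pos: [541.1, -279.4, 67.9]
orientation: [-1.197, -1.228, 1.228]
ft_force: [0.4, -1.0, 1.0]
width: 0.2
```

Emit:
{"method": "arm_command", "body": {"targets": [[0,1,0,0],[0,1,0,0],[0,0,0,0],[0,0,0,0]]}}

```text
t: 24.12
ee_pos: [541.1, -279.4, 65.9]
orientation: [-1.197, -1.228, 1.228]
ft_force: [0.3, -0.5, 1.1]
width: 0.4
```

Emit:
{"method": "arm_command", "body": {"targets": [[0,1,0,0],[0,1,0,0],[0,0,0,0],[0,0,0,0]]}}

```text
t: 24.45
ee_pos: [541.3, -279.5, 65.0]
orientation: [-1.197, -1.228, 1.228]
ft_force: [-2.6, 0.9, 10.3]
width: 0.3
```

A firm stop at last: 10 N and the arm no longer following. I'll press one more millimetre, then lift clear.

Emit:
{"method": "arm_command", "body": {"targets": [[0,1,0,0],[0,1,0,0],[0,0,0,0],[0,0,0,0]]}}

```text
t: 24.78
ee_pos: [541.4, -279.6, 64.4]
orientation: [-1.198, -1.228, 1.228]
ft_force: [-5.6, 2.4, 23.0]
width: 0.3
```

Emit:
{"method": "arm_command", "body": {"targets": [[0,-15,0,0],[0,-35,0,0],[0,-35,0,0],[0,-35,0,0],[0,0,0,0],[0,0,0,0],[0,0,0,0]]}}

```text
t: 25.37
ee_pos: [540.7, -279.1, 181.4]
orientation: [-1.196, -1.227, 1.228]
ft_force: [-0.6, 0.4, -0.0]
width: 0.2
```

```bash
python3 k.py c13
python3 - <<'E'
from h import *
np.set_printoptions(precision=2,suppress=True)
for c in("scene","side","wrist"):
    im=get_image(c);u0,v0=proj(c,[540.4,-279,57])[0].astype(int);h=22 if c!="wrist" else 60
    g=cv2.cvtColor(im[v0-h:v0+h,u0-h:u0+h],cv2.COLOR_BGR2GRAY);n,l,st,ce=cv2.connectedComponentsWithStats((g<45).astype(np.uint8))
    i=1+st[1:,4].argmax();print(c,"blob",ce[i]+[u0-h,v0-h],st[i][2:],"closed",proj(c,[540.4,-280.6,57]))
# wing direction in side/scene: nut still square? compare grey patches with the picture before the lever
for c in ("side",):
    im=get_image(c).astype(int); u,v=proj(c,[437.8,-183,74])[0].astype(int)
    print(c,"nut tip_of",[r["at"] for r in tip_of(c,"shoe_nut_grip")[:1]],u,v)
    a=cv2.cvtColor(cv2.imread("pics/c7.png"),cv2.COLOR_BGR2GRAY)[:,400:]; b=cv2.cvtColor(cv2.resize(im.astype(np.uint8)[170:320,290:490],(400,300),interpolation=cv2.INTER_CUBIC),cv2.COLOR_BGR2GRAY)
    print("nut patch mean diff since squared",np.abs(a[210:295,40:110].astype(int)-b[210:295,40:110]).mean())
    d=np.abs(a.astype(int)-b)[:80,20:130];print("bar clamp patch diff",d.mean())
    i0=cv2.imread("pics/side0.png").astype(int);print("bar clamp vs start",np.abs(i0-im)[155:230,245:370].mean(),"floor ref",np.abs(i0-im)[330:380,500:560].mean())
E
```

```text
25.3667 [ 540.7 -279.1  181.4] [-0.6  0.4 -0. ]
scene 0.74 q 0.04 err px 1.5311454008455885 [ 540.4 -280.5   61. ]
wrist 0.96 q 0.04 err px 1.4409072958660507 [ 540.4 -280.5   61. ]
scene blob [463.31 297.82] [12 12 91] closed [[462.91 297.76]]
side blob [413.93 325.7 ] [ 16  15 155] closed [[413.05 325.53]]
wrist blob [314.38 227.21] [ 30  32 658] closed [[314.85 225.6 ]]
side nut tip_of [[327.3, 296.6]] 325 293
nut patch mean diff since squared 2.4114285714285715
bar clamp patch diff 2.0245454545454544
bar clamp vs start 2.882168888888889 floor ref 3.1844444444444444
```

The knob sits at its closed position in all three cameras, within about 2 px. The nut and the bar clamp are unchanged, and the robot is clear of everything. Handing in.

```bash
python3 -c "
from workcell import *
print(close_job())"
```

```text
the job is handed in; nothing more can be done
None
```

The horseshoe clamp is tightened in the order you asked: wing nut first, then the cam lever. The job was handed in at about 25.5 s of the 45 s allowed.

**Wing nut:** I gripped the wings and turned them clockwise from about 0.33 to 1.0 rad. The wide gripper body would have come too close to the lever if I had kept the grip all the way. I squared the wings by pushing both ends with the two fingertips until they sat flush, at 11 N. The wrist picture then showed them parallel to the plate's end edge. I did not go on to the stop at 1.70.

**Lever:** My first push slid over the knob and left the lever at about 0.54 rad, with a force of about 45 N on the fingertips. The cause was that the fingertips stand about 16 mm higher than `tip_reach` says. After correcting for that, I pressed straight down until the lever met its stop at 23 N, then lifted clear.

**Last checks:**
- **Knob:** the dark-blob measurement put it within 2 px of the closed position in all three cameras. The network read 0.04 rad in two cameras and did not detect it in the side camera.
- **Nut and bar clamp:** neither changed in the side picture beyond image noise. I compared the nut from after squaring and the bar clamp from the start.
- **Not seen by eye:** I had reached the picture limit, so the final closed state was checked only by these numbers.

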